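Fetch a square filter from the optics carousel and add it to the pile

ROBOT

A 6-joint arm with a two-finger parallel gripper is mounted at the origin on the work surface. World frame = base frame: x ahead of the robot, y to its left, z up, the work surface at z = 0. Lengths are in m, angles in rad, forces in N, time in s.
With the tool pointing down it reaches from about 0.35 to 0.975 m from the base axis. Payload 4.9 kg.
Tool frame: the origin (TCP) lies midway between the tips of the shut fingers; the grasp point (between the pads) lies 19 mm behind it; z points along the fingers, x is the direction in which the jaws open and shut, and the axes are right-handed (so a half turn about z gives the same grasp; the last joint's range is limited). The gripper opens to 85 mm and grips with 20 to 120 N. Pads are 22 mm wide; open, the fingers measure 114 mm over their backs; the gripper's body (76 mm by 85 mm) begins 54 mm behind the grasp point. The pads swing forward as they close: fully open they stand 13 mm farther back than shut.
Start: joints at [-1.426, 0.053, 1.613, -0, 1.476, -0.119], TCP at [0.163, -0.603, 0.231] pointing down, gripper open.
Joint ranges: [-3.01, 3.01], [-1.01, 2.22], [0.06, 2.58], [-1.02, 4.17], [0.09, 2.62], [-3.14, 3.14]. Speed limits (rad/s): [2.57, 2.57, 3.14, 3.14, 3.14, 3.14].

INTERFACE

Orientations are given as a unit quaternion [x, y, z, w].
In Python, from cell import sensors, vision, order gives the robot as it stands.
- The arm moves only by the tool carry_out, never from a script. Its arguments are lists of equal length, an entry for each row: "claw": the opening, from 0 (shut) to 1 (fully open); "xyz": the shift along the tool's x, y, z in m, a list of three; "dr": the turn, a rotation vector about the tool's x, y, z in degrees, a list of three. A call has 1 to 10 rows; each row is the pose to reach, as a shift and turn from the pose commanded when the call began, along the tool's axes at that moment; what a row does not reach only later rows make up. A row lasts 1/8 s, in which the tool goes at most 62.5 mm and 10.7 degrees, less where a joint would pass 70% of its speed; a pose out of reach is approached as far as the arm can. A call with a gripper value outside its range is refused whole. The fingers move at their own pace and stop on an object; "squeeze" is the grip in N (left out, the last holds). Time passes only in rows, so rows that repeat a pose let the fingers close. It gives the time, the measured TCP pose, the force and the opening at its end, in the units of the state.
- sensors.observe(): the state, without advancing time (a new reading comes with each control period).
- vision.camera(name): name is "side" or "top"; returns (picture, depth): 400x640x3 uint8, red, green, blue; 400x640 float32, m along the optical axis (not along the pixel's ray), 0 where there is no reading.
- vision.calibration(name): a dict with "fx", "fy", "cx", "cy" (pixels), "T" (4x4, takes a point from camera to world coordinates). Camera axes: x right, y down, z forward; pixel columns grow to the right and rows downward; lengths in m; the calibration is good to about 2 mm. A picture is of the moment at which its call begins. calibration takes no time and is no camera call.
- order.sign_off(): hands the job in, once; it reports no verdict.
The state is a dict: "clock": time; "joints": joint angles; "qd": joint speeds; "joint_torque": joint torques, N m; "position": TCP position; "orientation": TCP orientation; "ft_force": force on the tool from outside, world axes, zero at the start; "ft_torque": the same for the moment, N m; "grip_width": finger opening in m.
Only numpy, scipy, OpenCV 4.12 (cv2) and the standard library are available. Lean on these libraries where they do the work, as an engineer would, in place of code of your own. Each camera call takes 0.05 s, during which the arm holds its last target.

TASK

Turn the optics carousel until the square filter frame stands in the middle of the gap in the guard hoop and let it come to rest there; then take that frame out of its sloping pocket and lay it gently, flat and squarely, on top of the pile of two identical frames. Do not drop it onto the pile or press it down hard, keep the pile straight in its place, and leave the other optics in their pockets and the other things on the table alone.

Things in the scene. Friction and masses are not known exactly. Their poses are not given: they have to be found in the camera images.
- base: Fixed round base, 270 mm across, 18 mm high. Origin on the turning axis at the work surface, z up. Its own -x axis is the front, towards the robot, through the middle of the gap in the guard hoop. The hoop is an 8 mm steel rod on five posts, 128 mm from the axis, its centre 112 mm above the work surface; it runs round back and sides and is open 55 deg either side of the front.
- carousel: Platter, 224 mm across, turns either way about the vertical axis (0.06 N m friction, stays put). Origin on the axis, 20 mm up, z up. Four cradles at 90 deg; its -x axis points to the square frame's. Counter-clockwise from it, seen from above: round cell, oblong frame, empty. A cradle is 28 mm wide and slopes down outwards 30 deg to a 6 mm high lip with 10 mm long cheeks.
- grip (a point): Middle of the black bar handle on the carousel's axis, 156 mm above the work surface. The bar is 54 mm long (along the carousel's x axis), 14 mm thick and 36 mm high (z 138 to 174 mm); a 28 mm round column is below it. Pinch it across its thickness from above and turn.
- pocket0 (a point): Centre of the sloping face of the filter's cradle, 82 mm above the work surface, 85 mm from the axis. It turns with the carousel.
- pocket1 (a point): The same point of the round cell's cradle.
- pocket2 (a point): The same point of the oblong frame's cradle.
- filter_mid (a point): Centre of the wanted square black frame with a glass pane, 50 x 50 x 12 mm, about 80 g. In the cradle its z axis (plate normal) leans outward from the axis, 30 deg from vertical; x points up the slope to the axis; y is level. The side faces (+y and -y, 50 mm apart) stick out 11 mm each side of the cradle, past the low end's cheeks: grip them along the plate normal, tool tilted.
- filter: The same square frame; origin in the middle of its underside, same axes.
- cell_mid (a point): Centre of the round black cell, 50 mm across and 12 mm thick, in its cradle; to stay there.
- slide_mid (a point): Centre of the oblong black frame, 50 x 32 x 12 mm, in its cradle; to stay there.
- pad: Fixed aluminium pad under the pile, 85 x 85 x 10 mm; origin in the middle of its underside, x and y along its sides. Position and yaw vary.
- pile_low: Lower frame of the pile, 50 x 50 x 12 mm, loose, lying on the middle of the pad, square with it; origin in the middle of its underside.
- pile_top: Upper frame of the pile, 50 x 50 x 12 mm, loose, lying squarely on the lower one; origin in the middle of its underside, 22 mm above the work surface. Its top face is 34 mm above the work surface.
- mount: Bystander: small mirror mount on a steel post, 103 mm high on a foot 44 mm across; origin under its foot.
- bottle: Bystander: small white bottle, 40 mm across, 90 mm high; origin under it.
- driver: Bystander: small screwdriver lying on the table, 130 mm long.
Things that resemble listed ones, but are neither listed nor needed, are in the scene too. Leave any orange or red look-alike of the part that bears slide_mid alone. What is shaped like the filter but brown or orange is not meant.

How it is judged:
By the outcome, as a careful person would: the job done as asked, in the order asked, and still so for the second after the job is handed in, with the robot touching nothing.
It also fails if it takes over 61 s, if anything falls off the work surface, if the arm or the gripper's body presses on something with over 40 N, if the wrist force passes 120 N, or if a joint passes its speed limit or range.

## Working session

There is one attempt and no reset: what is moved stays moved. The work goes in short steps, Python scripts to look and compute and a tool call to move; the robot and the scene stay as the last step left them, time stands still between calls to the robot, and variables do not carry over. Pictures are saved under pics/ and viewed, and the job is handed in when it is done.

Besides the shell and the picture viewer there is one more tool, called after "Request:" as name(argument=value, ...) on one line, values as JSON. carry_out: Moves the arm, as the interface text tells. Its arguments: {"type":"object","properties":{"claw":{"type":"array","items":{"type":"number"}},"xyz":{"type":"array","items":{"type":"array","items":{"type":"number"}}},"dr":{"type":"array","items":{"type":"array","items":{"type":"number"}}},"squeeze":{"type":"number"}},"required":["claw","xyz","dr"]}

```bash
mkdir -p pics; ls; python3 - <<'E'
from cell import sensors, vision, order
import cv2, numpy as np
for n in ("side","top"):
    p,d=vision.camera(n); cv2.imwrite(f"pics/{n}0.png",p[:,:,::-1]); np.savez(f"{n}0.npz",p=p,d=d)
    print(n,vision.calibration(n), d.min(), d.max())
print(sensors.observe())
E
```

```text
pics
side {'fx': 378.76750582253453, 'fy': 378.76750582253453, 'cx': 317.24588958310915, 'cy': 199.54596231482085, 'T': array([[-0.988167  , -0.08825346,  0.12544839,  0.40499797],
       [-0.15312189,  0.52001991, -0.84031719,  0.7708842 ],
       [ 0.00892524, -0.84958261, -0.52738005,  0.59309163],
       [ 0.        ,  0.        ,  0.        ,  1.        ]])} 0.0 3.4352052
top {'fx': 482.1935014894485, 'fy': 482.1935014894485, 'cx': 318.3251083959161, 'cy': 199.35014520641417, 'T': array([[ 0.03001805, -0.99614981,  0.08236788,  0.43738398],
       [-0.99925313, -0.02790102,  0.02673413, -0.03702983],
       [-0.02433305, -0.08310887, -0.99624335,  1.34033414],
       [ 0.        ,  0.        ,  0.        ,  1.        ]])} 0.0 2.2258725
{'clock': 0.1, 'joints': array([-1.42598102e+00,  5.33076295e-02,  1.61415923e+00,  2.38511682e-05,
        1.47596054e+00, -1.19014460e-01]), 'qd': array([-8.96480437e-04,  2.42409310e-04, -3.04355261e-03, -6.77717933e-04,
        8.86363961e-04,  8.22112554e-05]), 'joint_torque': array([ 4.05279234e-04, -3.94906211e+01, -3.71361279e+01, -9.72126418e-05,
        3.89600420e-03, -2.27763587e-05]), 'position': array([ 0.16290509, -0.60282346,  0.23017402]), 'orientation': array([ 7.93969911e-01, -6.07956363e-01, -6.48708348e-04, -6.48759007e-04]), 'ft_force': array([-0.17725545,  0.09777158,  0.28155561]), 'ft_torque': array([-0.0404456 , -0.01384326, -0.050542  ]), 'grip_width': 0.08590538821125336}
```

View pics/side0.png

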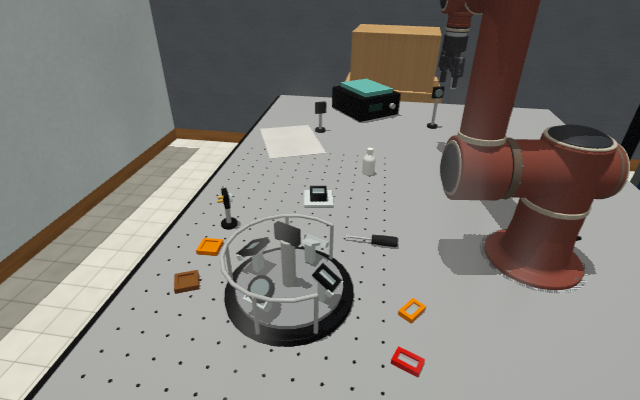

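View pics/top0.png

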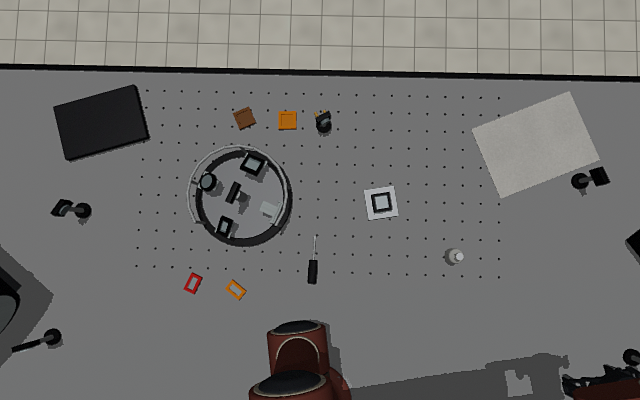

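The side view shows the carousel at about (288,290) and the pile at (318,195). In the top view the carousel is at about (241,197), the pile at (381,202) and the square frame at about (252,165). I'll zoom in.

```bash
python3 - <<'E'
import cv2, numpy as np
t=cv2.imread("pics/top0.png"); s=cv2.imread("pics/side0.png")
a=cv2.resize(t[135:255,180:300],None,fx=5,fy=5,interpolation=cv2.INTER_CUBIC); cv2.imwrite("pics/c1.png",a)
a=cv2.resize(s[200:350,210:370],None,fx=4,fy=4,interpolation=cv2.INTER_CUBIC); cv2.imwrite("pics/c2.png",a)
a=cv2.resize(t[175:230,350:410],None,fx=8,fy=8,interpolation=cv2.INTER_CUBIC); cv2.imwrite("pics/c3.png",a)
E
```

```text
(no output)
```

View pics/c1.png

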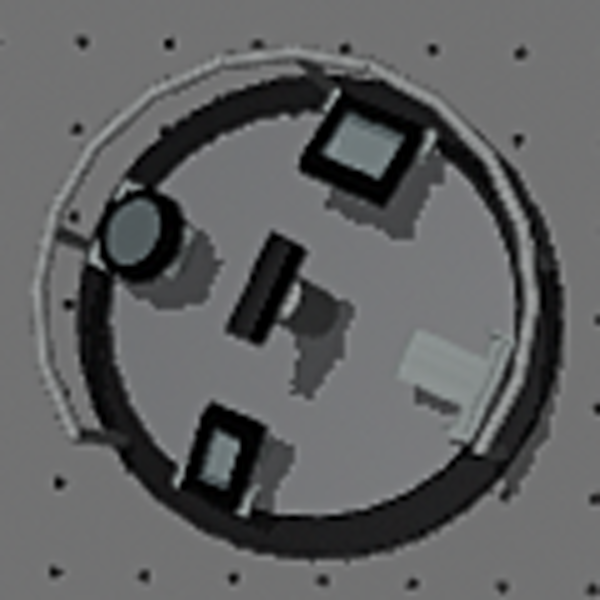

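View pics/c2.png

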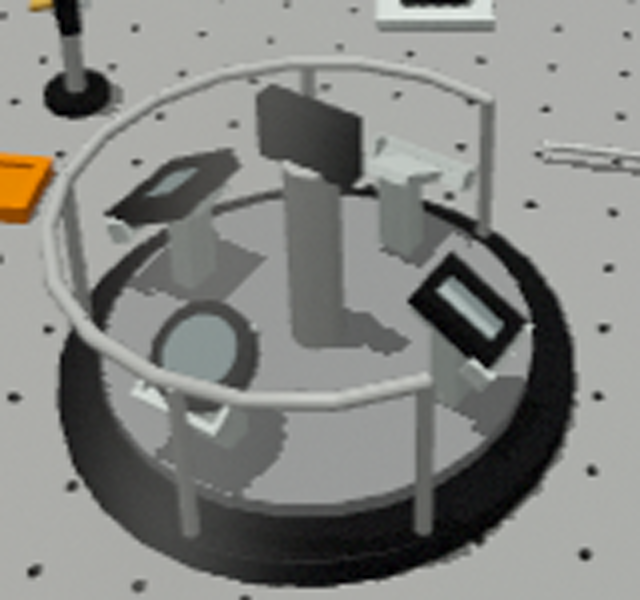

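View pics/c3.png

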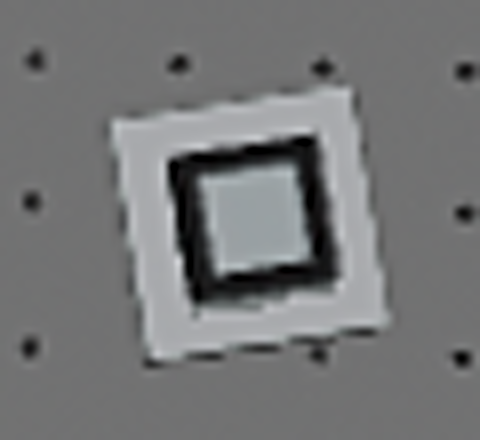

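```bash
cat > h.py <<'E'
import numpy as np, cv2
from cell import vision
def cloud(n,d):
    c=vision.calibration(n); v,u=np.mgrid[0:400,0:640]
    P=np.stack([(u-c['cx'])/c['fx']*d,(v-c['cy'])/c['fy']*d,d],-1)
    P=P@c['T'][:3,:3].T+c['T'][:3,3]; P[d==0]=np.nan; return P
def onplane(n,uv,z):
    c=vision.calibration(n); uv=np.atleast_2d(uv).astype(float)
    r=np.stack([(uv[:,0]-c['cx'])/c['fx'],(uv[:,1]-c['cy'])/c['fy'],np.ones(len(uv))],-1)@c['T'][:3,:3].T
    o=c['T'][:3,3]; return o+r*((z-o[2])/r[:,2])[:,None]
def circ(xy):
    A=np.c_[2*xy,np.ones(len(xy))]; s=np.linalg.lstsq(A,(xy**2).sum(1),rcond=None)[0]
    return s[:2],np.sqrt(s[2]+s[0]**2+s[1]**2)
def rcirc(xy,n=6):
    for _ in range(n):
        c,r=circ(xy); e=abs(np.hypot(*(xy-c).T)-r); xy=xy[e<max(2*np.median(e),.001)]
    return c,r,len(xy),np.median(e)
E
python3 - <<'E'
from h import *
for n in ("top","side"):
    z=np.load(n+"0.npz"); p,d=z['p'],z['d']; P=cloud(n,d); X=P[...,0];Y=P[...,1];Z=P[...,2]
    b=p.astype(int).max(-1)
    tab=(abs(Z)<.02)&(X>.3)&(X<.7)&(abs(Y)<.3)
    print(n,"table z",np.nanmedian(Z[tab]),np.nanstd(Z[tab]))
    # carousel region
    cx,cy=.44,.13
    reg=(np.hypot(X-.45,Y-.13)<.2)
    h=reg&(Z>.16)&(Z<.19); print("handle",h.sum(),P[h].mean(0) if h.sum() else 0)
    # hoop
    h=reg&(Z>.104)&(Z<.122)&(b>90)
    if h.sum()>20: 
        xy=P[h][:,:2]; print("hoop",rcirc(xy), h.sum())
    # dark ring
    h=reg&(Z>.008)&(Z<.03)&(b<60); print("ring",h.sum(),np.nanmedian(Z[h]))
E
```

```text
top table z -0.00026106164516837005 0.004842757298623215
handle 146 [0.54555079 0.20552863 0.17199769]
hoop (array([0.54605433, 0.20572567]), np.float64(0.12629088309314795), 182, np.float64(0.0012635260679844523)) 242
ring 1319 0.017977476483949317
side table z 0.0006051699225960716 0.0055920302533513004
handle 276 [0.54518774 0.21087652 0.17005128]
hoop (array([0.54586861, 0.20877236]), np.float64(0.1265352865690915), 220, np.float64(0.0006683257087633787)) 532
ring 1482 0.018216247896723325
```

```bash
python3 - <<'E'
from h import *
C0={'top':np.array([.5460,.2057]),'side':np.array([.5459,.2088])}
for n in ("top","side"):
    z=np.load(n+"0.npz"); p,d=z['p'],z['d']; P=cloud(n,d); X=P[...,0];Y=P[...,1];Z=P[...,2]
    b=p.astype(int).max(-1); C=C0[n]
    R=np.hypot(X-C[0],Y-C[1]); A=np.degrees(np.arctan2(Y-C[1],X-C[0]))
    # outer ring boundary
    m=((b<55)&(R<.15)&(Z<.03)&(Z>.005))
    xy=P[m][:,:2]; a=np.round(A[m]/4); rr=R[m]
    out=np.array([xy[a==k][np.argmax(rr[a==k])] for k in np.unique(a) if (a==k).sum()>3]); print(n,"ring",rcirc(out))
    m=(Z>.104)&(Z<.122)&(abs(R-.128)<.012)&(b>80); aa=np.sort(A[m]%360); g=np.diff(np.r_[aa,aa[0]+360]); i=g.argmax(); lo,hi=aa[i],aa[i]+g[i]
    print(" gap",lo,hi,(lo+hi)/2)
    m=(Z>.160)&(Z<.19)&(R<.045)
    q=P[m]; 
    c,(w,h),an=cv2.minAreaRect((q[:,:2]*1000).astype(np.float32)); print(" handle",c,w,h,an)
    ev=np.linalg.eigh(np.cov(q[:,:2].T))[1][:,1]; print(" handle ax",np.degrees(np.arctan2(ev[1],ev[0])))
    for zt in (.174,):
        m2=(Z>.160)&(Z<.19)&(R<.045); v,u=np.nonzero(m2)
    for nm,lo,hi in (("things",.06,.13),):
        m=(Z>lo)&(Z<hi)&(R<.118)&(R>.05)&(b<140)
        k,l,s,_=cv2.connectedComponentsWithStats(m.astype(np.uint8))
        for i in range(1,k):
            if s[i,4]>60:
                q=P[l==i]; print("  ",s[i],q.mean(0).round(4),"az",np.degrees(np.arctan2(*(q.mean(0)[:2]-C)[::-1])).round(1))
    # pile
    m=(Z>.029)&(Z<.04)&(abs(X-.55)<.1)&(abs(Y+.15)<.12); q=P[m]; print(" pile",m.sum(),q.mean(0) if m.sum() else '', cv2.minAreaRect((q[:,:2]*1000).astype(np.float32)) if m.sum() else '')
    m=(Z>.006)&(Z<.015)&(abs(X-.55)<.1)&(abs(Y+.15)<.12)&(b>120); q=P[m]; print(" pad",m.sum(), cv2.minAreaRect((q[:,:2]*1000).astype(np.float32)) if m.sum() else '')
E
```

```text
top ring (array([0.5457347 , 0.20581146]), np.float64(0.13346283139463305), 61, np.float64(0.0003540253615152561))
 gap 125.33090732115947 233.23078593215592 179.2808466266577
 handle (545.97509765625, 206.06088256835938) 15.067927360534668 52.830204010009766 68.12993621826172
 handle ax 158.13809827516172
   [240 153  28  24 377] [0.6275 0.1722 0.0898] az -22.3
   [198 171  21  21 283] [0.5784 0.2865 0.0921] az 68.2
   [268 200  15  23  71] [0.5077 0.1084 0.0711] az -111.5
   [215 215  19  23 263] [0.4638 0.2386 0.09  ] az 158.2
 pile 255 [ 0.54333774 -0.1741407   0.03292156] ((543.4090576171875, -174.14089965820312), (50.23371887207031, 50.145225524902344), 9.486010551452637)
 pad 473 ((544.0999755859375, -173.81381225585938), (83.83777618408203, 83.60486602783203), 10.3844633102417)
side ring (array([0.54601922, 0.20925774]), np.float64(0.13292181441021408), 40, np.float64(0.0002482208824821225))
 gap 126.27500433619987 233.02763348045073 179.6513189083253
 handle (546.2984008789062, 207.3999481201172) 14.95486831665039 54.43939208984375 67.6571044921875
 handle ax 159.2618186999707
   [238 237  32  25 413] [0.6238 0.1805 0.0888] az -19.9
   [305 243  15  11  81] [0.5123 0.1375 0.0714] az -115.2
   [312 263  30  35 484] [0.4651 0.2449 0.0875] az 155.9
   [248 275  27  23 227] [0.574  0.2855 0.0957] az 69.9
 pile 167 [ 0.54346401 -0.17177537  0.0326854 ] ((543.248046875, -172.52194213867188), (49.49961853027344, 52.60475540161133), 11.662294387817383)
 pad 262 ((543.0410766601562, -172.2355499267578), (84.565673828125, 88.27523803710938), 9.968567848205566)
```

```bash
cat > k.py <<'E'
import numpy as np, sys, json
from scipy.spatial.transform import Rotation as Ro
def down(yaw):  # tool x along yaw, z down
    a=np.radians(yaw); x=np.array([np.cos(a),np.sin(a),0]); z=np.array([0,0,-1.]); return Ro.from_matrix(np.c_[x,np.cross(z,x),z])
def tool(x,z):
    z=np.array(z,float);z/=np.linalg.norm(z);x=np.array(x,float);x-=z*(x@z);x/=np.linalg.norm(x);return Ro.from_matrix(np.c_[x,np.cross(z,x),z])
def load():
    d=json.load(open('cmd.json')); return np.array(d['p']),Ro.from_quat(d['q'])
def save(p,R): json.dump(dict(p=list(map(float,p)),q=list(map(float,R.as_quat()))),open('cmd.json','w'))
def rel(p1,R1,p,R): return (R.inv().apply(np.array(p1)-p)*1000).round(1),np.degrees((R.inv()*R1).as_rotvec()).round(2)
def apply(xyz,dr):  # after move: update commanded
    p,R=load(); save(p+R.apply(xyz),R*Ro.from_rotvec(np.radians(dr)))
def yaw(R): x=R.as_matrix()[:,0]; return np.degrees(np.arctan2(x[1],x[0]))
E
python3 - <<'E'
from k import *
from cell import sensors
s=sensors.observe(); R=Ro.from_quat(s['orientation']); print(R.as_matrix().round(3),yaw(R))
p=np.array([.163,-.603,.231]); save(p,R)
print(rel([.546,.207,.25],down(68),p,R), rel([.36,-.2,.27],down(0),p,R))
E
```

```text
[[ 0.261 -0.965 -0.   ]
 [-0.965 -0.261  0.002]
 [-0.002 -0.    -1.   ]] -74.88378621831428
(array([-682.1, -581. ,  -17.6]), array([-1.4000e-01,  3.0000e-02, -1.4288e+02])) (array([-337.8, -295.3,  -38.3]), array([ -0.08,   0.08, -74.88]))
```

Request:
carry_out(claw=[0.45,0.45,0.45,0.45,0.45,0.45,0.45,0.45,0.45,0.45], xyz=[[-0.338,-0.295,-0.038],[-0.338,-0.295,-0.038],[-0.338,-0.295,-0.038],[-0.338,-0.295,-0.038],[-0.338,-0.295,-0.038],[-0.338,-0.295,-0.038],[-0.338,-0.295,-0.038],[-0.338,-0.295,-0.038],[-0.338,-0.295,-0.038],[-0.338,-0.295,-0.038]], dr=[[0,0,-75],[0,0,-75],[0,0,-75],[0,0,-75],[0,0,-75],[0,0,-75],[0,0,-75],[0,0,-75],[0,0,-75],[0,0,-75]], squeeze=30)

```text
clock: 1.35
position: [0.3591, -0.2011, 0.2688]
orientation: [1.0, -0.0, -0.0, -0.0]
ft_force: [0.2, -0.3, 0.2]
grip_width: 0.0384
```

```bash
python3 - <<'E'
from k import *
from cell import sensors
apply([-.338,-.295,-.038],[0,0,-75]); p,R=load(); print(p,yaw(R)); s=sensors.observe();print(s['position'],yaw(Ro.from_quat(s['orientation'])),s['joints'])
print(rel([.546,.207,.24],down(68),p,R))
E
```

```text
[ 0.35965914 -0.19983554  0.26968596] 0.11621358543998257
[ 0.35909962 -0.20112447  0.26884498] -0.020880431440415556 [-6.91475467e-01 -5.12850247e-01  2.02729685e+00 -4.97193317e-04
  1.62798550e+00 -6.91139171e-01]
(array([ 187.2, -406.4,   30.4]), array([-1.000e-01, -5.000e-02, -6.788e+01]))
```

Request:
carry_out(claw=[0.45,0.45,0.45,0.45,0.45,0.45,0.45,0.45,0.45,0.45], xyz=[[0.187,-0.407,0.03],[0.187,-0.407,0.03],[0.187,-0.407,0.03],[0.187,-0.407,0.03],[0.187,-0.407,0.03],[0.187,-0.407,0.03],[0.187,-0.407,0.03],[0.187,-0.407,0.03],[0.187,-0.407,0.03],[0.187,-0.407,0.03]], dr=[[0,0,-68],[0,0,-68],[0,0,-68],[0,0,-68],[0,0,-68],[0,0,-68],[0,0,-68],[0,0,-68],[0,0,-68],[0,0,-68]])

```text
clock: 2.6
position: [0.546, 0.2053, 0.2393]
orientation: [0.829, 0.559, -0.0, 0.0]
ft_force: [0.2, -0.4, -0.7]
grip_width: 0.0386
```

```bash
python3 - <<'E'
from k import *
from cell import sensors
from h import *
apply([.187,-.407,.03],[0,0,-68]); p,R=load(); print(p,yaw(R)); s=sensors.observe();print(s['position'],yaw(Ro.from_quat(s['orientation'])),s['joints'],s['grip_width'])
for n in ("top","side"):
    q,d=vision.camera(n); cv2.imwrite(f"pics/{n}1.png",q[:,:,::-1]); np.savez(n+"1.npz",p=q,d=d)
s=cv2.imread("pics/side1.png"); cv2.imwrite("pics/s1c.png",cv2.resize(s[140:350,190:390],None,fx=2.8,fy=2.8,interpolation=cv2.INTER_CUBIC))
E
```

```text
[0.54582617 0.20759681 0.24038209] 68.11615991584596
[0.54596317 0.20530684 0.23932947] 67.95245248108999 [ 2.32353464e-01 -5.03563906e-02  1.70264584e+00 -4.60882119e-04
  1.48950175e+00 -9.53603121e-01] 0.03863177584804118
```

View pics/s1c.png

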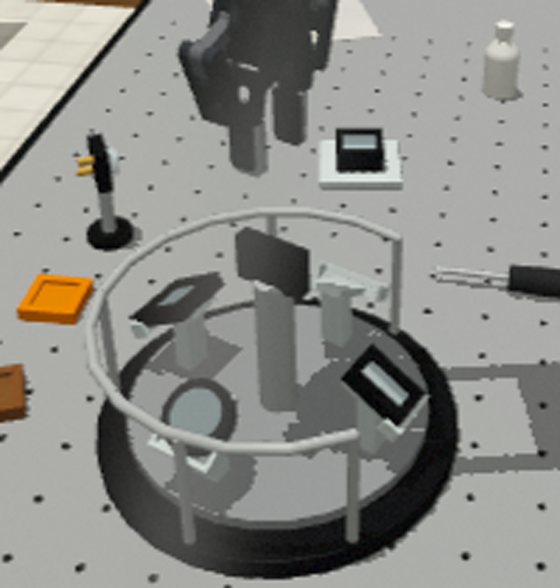

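```bash
cat > go.py <<'E'
import sys
from k import *
from cell import sensors
def meas():
    s=sensors.observe(); return s['position'],Ro.from_quat(s['orientation']),s
def plan(pt,Rt):
    p,R,s=meas(); print('at',p.round(4),'yaw',yaw(R).round(2),'joints',np.degrees(s['joints']).round(1),'F',s['ft_force'].round(2),'M',s['ft_torque'].round(2),'w',round(s['grip_width'],4)); a,b=rel(pt,Rt,p,R); print('SHIFT mm',a,'DR',b)
E
python3 -c "
from go import *
plan([.546,.207,.146],down(68))"
```

```text
at [0.5459 0.2056 0.2397] yaw 67.97 joints [ 13.3  -2.9  97.6  -0.   85.3 -54.6] F [-1.55  0.    0.17] M [ 0.01 -0.01 -0.01] w 0.0385
SHIFT mm [ 1.3 -0.5 93.7] DR [ 0.03 -0.01 -0.03]
```

Request:
carry_out(claw=[0.45,0.45,0.45,0.45,0.45], xyz=[[0.0015,-0.0005,0.03],[0.0015,-0.0005,0.06],[0.0015,-0.0005,0.08],[0.0015,-0.0005,0.094],[0.0015,-0.0005,0.094]], dr=[[0,0,0],[0,0,0],[0,0,0],[0,0,0],[0,0,0]])

```text
clock: 3.32
position: [0.5454, 0.2085, 0.1444]
orientation: [0.829, 0.56, -0.001, -0.0]
ft_force: [0.3, -0.6, 0.4]
grip_width: 0.0383
```

```bash
python3 - <<'E'
from go import *
plan([.546,.207,.146],down(68))
from h import *
for n in ("top","side"):
    q,d=vision.camera(n); cv2.imwrite(f"pics/{n}2.png",q[:,:,::-1]); np.savez(n+"2.npz",p=q,d=d)
s=cv2.imread("pics/side2.png"); cv2.imwrite("pics/s2c.png",cv2.resize(s[140:350,190:390],None,fx=2.8,fy=2.8,interpolation=cv2.INTER_CUBIC))
E
```

```text
at [0.5454 0.2085 0.1444] yaw 68.09 joints [ 13.6   1.5 102.5   0.   76.1 -54.5] F [ 0.35 -0.64  0.43] M [-0.03  0.03 -0.04] w 0.0383
SHIFT mm [-1.1  1.1 -1.6] DR [-0.08  0.06  0.09]
```

View pics/s2c.png

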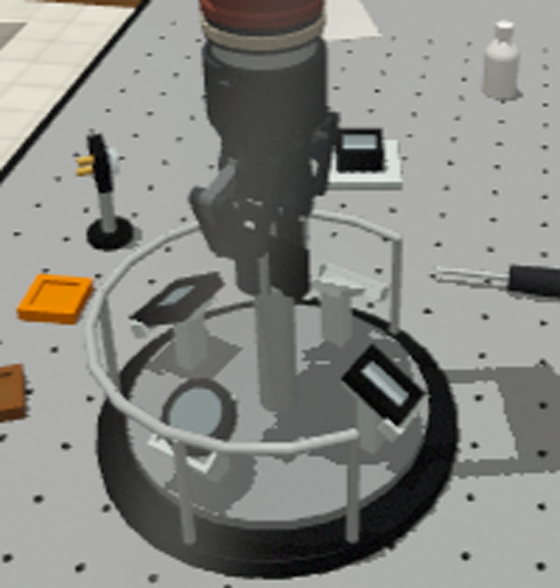

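Request:
carry_out(claw=[0.45,0,0,0,0,0], xyz=[[-0.001,0.0,-0.001],[-0.001,0.0,-0.001],[-0.001,0.0,-0.001],[-0.001,0.0,-0.001],[-0.001,0.0,-0.001],[-0.001,0.0,-0.001]], dr=[[0,0,0],[0,0,0],[0,0,0],[0,0,0],[0,0,0],[0,0,0]], squeeze=40)

```text
clock: 4.18
position: [0.5456, 0.2069, 0.1474]
orientation: [0.828, 0.56, -0.001, 0.001]
ft_force: [-2.8, -4.1, 4.6]
grip_width: 0.0133
```

```bash
python3 - <<'E'
from go import *
plan([.546,.207,.146],down(68))
from h import *
q,d=vision.camera("top"); cv2.imwrite("pics/top3.png",q[:,:,::-1])
plan([.546,.207,.146],down(68))
E
```

```text
at [0.5456 0.2069 0.1474] yaw 68.11 joints [ 1.350e+01  1.200e+00  1.025e+02 -1.000e-01  7.630e+01 -5.460e+01] F [-2.76 -4.1   4.63] M [-0.51  0.37  0.  ] w 0.0133
SHIFT mm [0.2 0.4 1.4] DR [0.04 0.12 0.11]
at [0.5456 0.2069 0.1473] yaw 68.11 joints [ 1.350e+01  1.200e+00  1.025e+02 -1.000e-01  7.630e+01 -5.460e+01] F [-3.51 -4.76  4.38] M [-0.56  0.41  0.08] w 0.0135
SHIFT mm [0.2 0.4 1.3] DR [0.03 0.12 0.11]
```

Request:
carry_out(claw=[0,0,0,0,0,0,0,0,0,0], xyz=[[0,0,0],[0,0,0],[0,0,0],[0,0,0],[0,0,0],[0,0,0],[0,0,0],[0,0,0],[0,0,0],[0,0,0]], dr=[[0,0,3],[0,0,9],[0,0,17],[0,0,25],[0,0,33],[0,0,41],[0,0,49],[0,0,57],[0,0,65],[0,0,73]])

```text
clock: 5.48
position: [0.5474, 0.208, 0.1474]
orientation: [0.999, -0.045, 0.003, -0.0]
ft_force: [6.5, 0.9, -0.9]
grip_width: 0.0133
```

Request:
carry_out(claw=[0,0,0,0,0,0,0,0,0,0], xyz=[[0,0,0],[0,0,0],[0,0,0],[0,0,0],[0,0,0],[0,0,0],[0,0,0],[0,0,0],[0,0,0],[0,0,0]], dr=[[0,0,8],[0,0,16],[0,0,24],[0,0,32],[0,0,40],[0,0,48],[0,0,56],[0,0,64],[0,0,70],[0,0,75]])

```text
clock: 6.72
position: [0.5491, 0.2066, 0.1474]
orientation: [0.766, -0.643, 0.004, -0.002]
ft_force: [12.2, -3.9, -4.4]
grip_width: 0.0133
```

```bash
python3 - <<'E'
from go import *
plan([.546,.207,.146],down(-90.5))
E
```

```text
at [0.5491 0.2066 0.1474] yaw -80.09 joints [ 13.5   1.3 102.4  -0.2  75.8  93.6] F [12.19 -3.88 -4.43] M [-0.56 -1.48  0.1 ] w 0.0133
SHIFT mm [-0.9  3.   1.4] DR [-0.5  -0.15 10.41]
```

Request:
carry_out(claw=[0,0,0,0,0,0], xyz=[[0.0005,-0.001,0],[0.001,-0.0025,0],[0.001,-0.003,0],[0.001,-0.003,0],[0.001,-0.003,0],[0.001,-0.003,0]], dr=[[0,0,4],[0,0,8],[0,0,10.4],[0,0,10.4],[0,0,10.4],[0,0,10.4]])

```text
clock: 7.48
position: [0.549, 0.2062, 0.1474]
orientation: [-0.705, 0.709, -0.001, -0.001]
ft_force: [-2.0, -5.0, 3.5]
grip_width: 0.0133
```

```bash
python3 - <<'E'
from go import *
plan([.549,.2063,.147],down(-90.5))
from h import *
for n in ("top","side"):
    q,d=vision.camera(n); cv2.imwrite(f"pics/{n}4.png",q[:,:,::-1]); np.savez(n+"4.npz",p=q,d=d)
s=cv2.imread("pics/side4.png"); cv2.imwrite("pics/s4c.png",cv2.resize(s[140:350,190:390],None,fx=2.8,fy=2.8,interpolation=cv2.INTER_CUBIC))
t=cv2.imread("pics/top4.png"); cv2.imwrite("pics/t4c.png",cv2.resize(t[135:255,180:300],None,fx=5,fy=5,interpolation=cv2.INTER_CUBIC))
plan([.549,.2063,.147],down(-90.5))
E
```

```text
at [0.549  0.2062 0.1474] yaw -90.31 joints [ 13.4   1.6 102.1  -0.2  76.3 103.7] F [-2.01 -4.96  3.46] M [-0.71  0.2  -0.03] w 0.0133
SHIFT mm [-0.1  0.   0.4] DR [-0.04 -0.14  0.19]
at [0.549  0.2062 0.1474] yaw -90.31 joints [ 1.340e+01  1.600e+00  1.021e+02 -1.000e-01  7.630e+01  1.037e+02] F [-1.42 -4.24  3.24] M [-0.66  0.2  -0.06] w 0.0132
SHIFT mm [-0.1  0.   0.4] DR [-0.04 -0.14  0.19]
```

View pics/s4c.png

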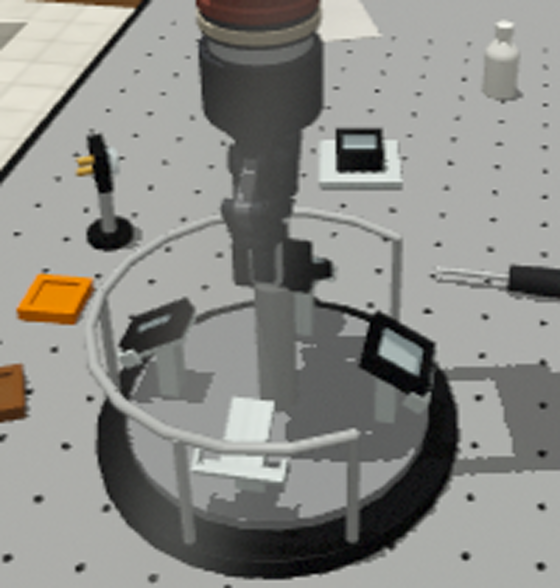

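View pics/t4c.png

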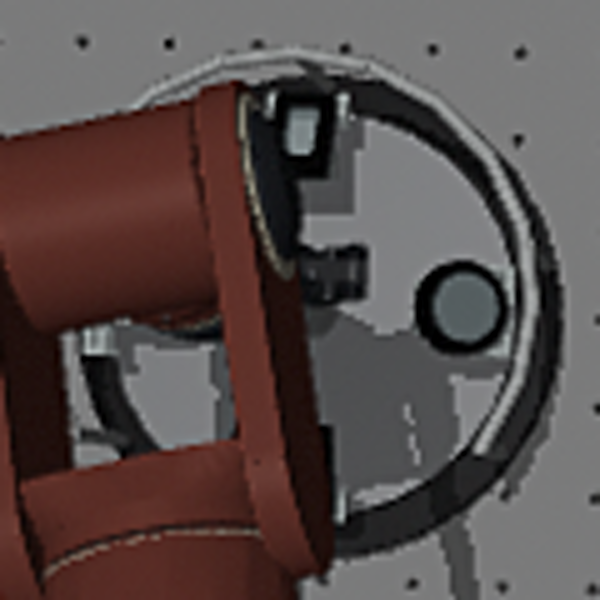

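Request:
carry_out(claw=[0.45,0.45,0.45,0.45,0.45,0.45,0.45,0.45], xyz=[[0,0,0],[0,0,0],[0,0,0],[0,0,-0.02],[0,0,-0.06],[0,0.03,-0.12],[0,0.06,-0.13],[0,0.06,-0.13]], dr=[[0,0,0],[0,0,0],[0,0,0],[0,0,0],[0,0,0],[0,0,0],[0,0,0],[0,0,0]])

```text
clock: 8.57
position: [0.4888, 0.2084, 0.2806]
orientation: [-0.706, 0.708, -0.002, 0.003]
ft_force: [1.2, -0.4, 0.0]
grip_width: 0.0383
```

```bash
python3 - <<'E'
from go import *
plan([.549,.2063,.147],down(-90.5))
from h import *
for n in ("top","side"):
    q,d=vision.camera(n); cv2.imwrite(f"pics/{n}5.png",q[:,:,::-1]); np.savez(n+"5.npz",p=q,d=d)
s=cv2.imread("pics/side5.png"); cv2.imwrite("pics/s5c.png",cv2.resize(s[140:350,190:390],None,fx=2.8,fy=2.8,interpolation=cv2.INTER_CUBIC))
t=cv2.imread("pics/top5.png"); cv2.imwrite("pics/t5c.png",cv2.resize(t[135:255,180:300],None,fx=5,fy=5,interpolation=cv2.INTER_CUBIC))
E
```

```text
at [0.4888 0.2084 0.2806] yaw -90.22 joints [ 15.1 -11.6 101.6   0.   89.6 105.3] F [ 1.21 -0.38  0.  ] M [ 0.01 -0.06 -0.04] w 0.0383
SHIFT mm [  2.1 -59.3 134. ] DR [-0.38  0.11  0.28]
```

View pics/s5c.png

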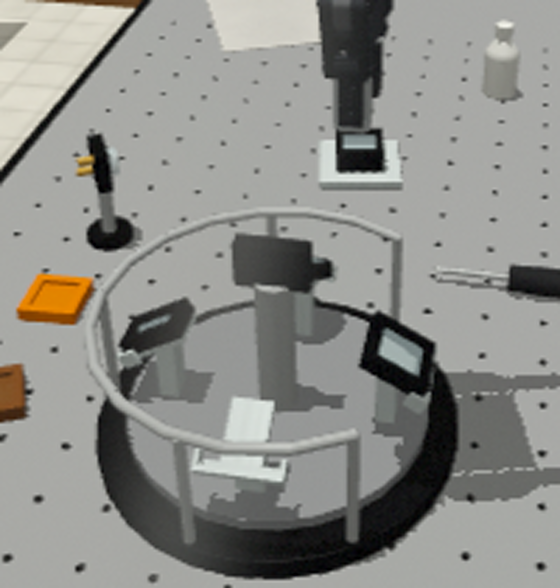

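View pics/t5c.png

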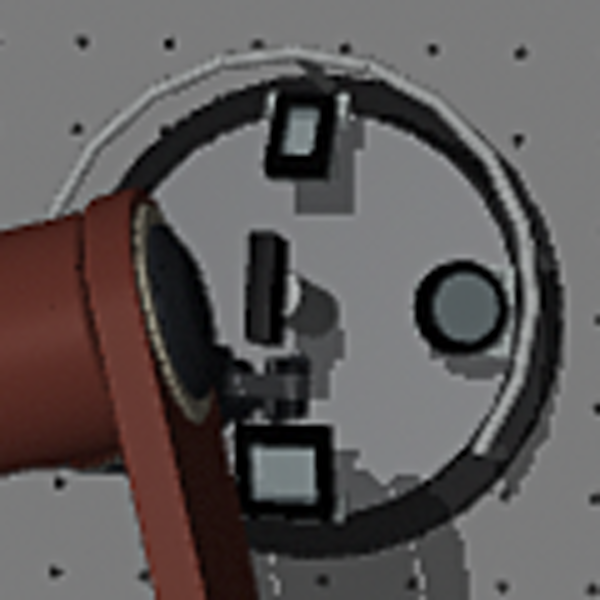

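```bash
python3 - <<'E'
from h import *
for n,C in (("top",np.array([.5458,.2058])),("side",np.array([.546,.2088]))):
    z=np.load(n+"5.npz"); p,d=z['p'],z['d']; P=cloud(n,d); X,Y,Z=P[...,0],P[...,1],P[...,2]
    m=(abs(X-.455)<.05)&(abs(Y-.206)<.04)&(Z>.065)&(Z<.125)
    k,l,s,_=cv2.connectedComponentsWithStats(m.astype(np.uint8)); i=1+s[1:,4].argmax(); m=l==i
    Q=P[m]; print(n,m.sum(),Q.mean(0).round(4))
    q=Q.copy()
    for _ in range(8):
        c=q.mean(0); nn=np.linalg.svd(q-c)[2][2]; nn*=np.sign(nn[2]); e=abs((Q-c)@nn); q=Q[e<.0015]
    print(" normal",nn.round(3),"tilt",np.degrees(np.arccos(nn[2])).round(1),"az",np.degrees(np.arctan2(nn[1],nn[0])).round(1),len(q),q.mean(0).round(4))
    ux=np.array([np.cos(np.radians(30)),0,.5]); # up slope (frame az 180)
    yy=np.array([0,1,0.]); ab=np.c_[(q-c)@ux,(q-c)@yy]*1000
    r=cv2.minAreaRect(ab.astype(np.float32)); print(" rect",r); mid=c+(ux*r[0][0]+yy*r[0][1])/1000; print(" topface centre",mid.round(4),"mid",(mid-.006*nn).round(4), "az",np.degrees(np.arctan2(*(mid[:2]-C)[::-1])))
    m=(Z>.16)&(Z<.19)&(np.hypot(X-C[0],Y-C[1])<.045)&(X>.52); q=P[m]; print(" handle",cv2.minAreaRect((q[:,:2]*1000).astype(np.float32)))
E
```

```text
top 388 [0.4572 0.2054 0.0898]
 normal [-0.497 -0.052  0.866] tilt 30.0 az -174.0 140 [0.4552 0.2098 0.0893]
 rect ((1.2885684967041016, -4.594532012939453), (51.74702835083008, 53.18967819213867), 2.0349905490875244)
 topface centre [0.4563 0.2052 0.0899] mid [0.4593 0.2055 0.0847] az -179.60077951720302
 handle ((547.029541015625, 206.07827758789062), (51.706424713134766, 15.166681289672852), 0.499819815158844)
side 616 [0.4567 0.2127 0.0889]
 normal [-0.502  0.127  0.856] tilt 31.2 az 165.8 228 [0.4561 0.2066 0.0891]
 rect ((-1.066762924194336, 3.366119384765625), (56.60064697265625, 53.8949089050293), 89.89791107177734)
 topface centre [0.4553 0.2099 0.0886] mid [0.4583 0.2092 0.0835] az 179.29721001866372
 handle ((546.322509765625, 207.17681884765625), (52.69152069091797, 16.223941802978516), 0.8064039349555969)
```

```bash
python3 - <<'E'
from go import *
Rt=tool([0,-1,0],[.5,0,-.866])
g=np.array([.4639,.2065,.0828]); z=np.array([.5,0,-.866])
plan(g-.10*z,Rt)
E
```

```text
at [0.4889 0.2078 0.2772] yaw -90.27 joints [ 15.  -11.3 101.7  -0.   89.6 105.3] F [-0.59  0.25 -0.26] M [ 0.06  0.   -0.03] w 0.0388
SHIFT mm [  1.7  75.2 107.6] DR [29.91 -0.05 -0.26]
```

Request:
carry_out(claw=[0.6,1,1,1,1,1,1,1], xyz=[[0.001,0.04,0.01],[0.0017,0.07,0.03],[0.0017,0.075,0.06],[0.0017,0.0752,0.09],[0.0017,0.0752,0.1076],[0.0017,0.0752,0.1076],[0.0017,0.0752,0.1076],[0.0017,0.0752,0.1076]], dr=[[9,0,0],[18,0,0],[26,0,0],[29.9,0,-0.3],[29.9,0,-0.3],[29.9,0,-0.3],[29.9,0,-0.3],[29.9,0,-0.3]])

```text
clock: 9.68
position: [0.4148, 0.2066, 0.1708]
orientation: [-0.683, 0.683, -0.183, 0.183]
ft_force: [0.1, -0.4, 0.2]
grip_width: 0.0857
```

```bash
python3 - <<'E'
from go import *
from h import *
for n in ("top","side"):
    q,d=vision.camera(n); cv2.imwrite(f"pics/{n}6.png",q[:,:,::-1]); np.savez(n+"6.npz",p=q,d=d)
s=cv2.imread("pics/side6.png"); cv2.imwrite("pics/s6c.png",cv2.resize(s[140:350,250:450],None,fx=2.8,fy=2.8,interpolation=cv2.INTER_CUBIC))
Rt=tool([0,-1,0],[.5,0,-.866])
g=np.array([.4639,.2065,.0828]); z=np.array([.5,0,-.866])
plan(g,Rt)
E
```

```text
at [0.4143 0.2066 0.1701] yaw -90.02 joints [ 24.5 -37.5 134.  -14.4  56.7 119.6] F [ 0.38  0.58 -0.06] M [0.04 0.25 0.  ] w 0.0853
SHIFT mm [ -0.    0.7 100.4] DR [ 0.02 -0.04 -0.  ]
```

View pics/s6c.png

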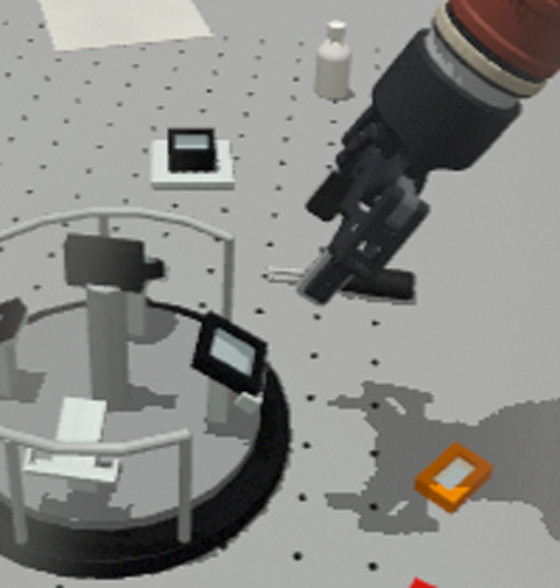

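View pics/top6.png

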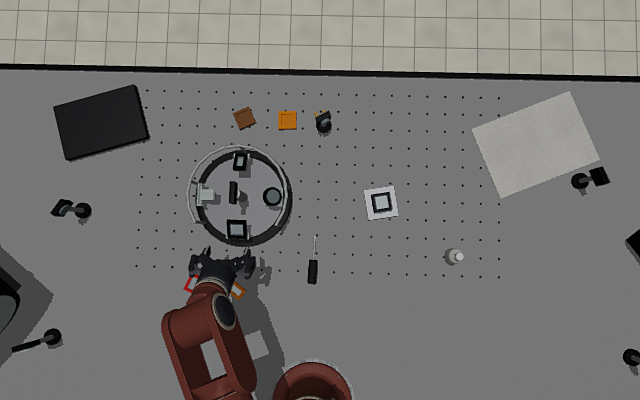

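```bash
python3 - <<'E'
from h import *
for n in ("top","side"):
    z=np.load(n+"6.npz"); p,d=z['p'],z['d']; P=cloud(n,d); X,Y,Z=P[...,0],P[...,1],P[...,2]
    tz=np.array([.5,0,-.866]); ux=np.array([.866,0,.5]); T=np.array([.4143,.2066,.1703])
    dz=(P-T)@tz*1000; dx=(P-T)@ux*1000; dy=(Y-T[1])*1000
    m=(dz>-60)&(dz<15)&(abs(dy)<70)&(abs(dx)<30)&(Z>.1)
    for sg in (1,-1):
        k=m&(dy*sg>0)&(dz>-45); 
        if k.sum(): print(n,sg,k.sum(),"dz max",np.percentile(dz[k],[90,98,100]).round(1),"dy",np.percentile(dy[k],[0,2,50,98,100]).round(1),"dx",np.percentile(dx[k],[0,50,100]).round(1))
    m=(abs(X-.455)<.05)&(abs(Y-.206)<.04)&(Z>.065)&(Z<.125)&(X>.42)
    k,l,s,_=cv2.connectedComponentsWithStats(m.astype(np.uint8)); i=1+s[1:,4].argmax(); Q=P[l==i]
    b=p.max(-1)[l==i]
    c=np.array([.456,.206,.0895]); nn=np.array([-.5,0,.866]); q=Q[(abs((Q-c)@nn)<.003)]
    ab=np.c_[(q-c)@ux,q[:,1]-c[1]]*1000; print(n,len(q),cv2.minAreaRect(ab.astype(np.float32)),np.percentile(ab,[1,99],axis=0), "off",np.median((q-c)@nn))
    g=Q[(b>90)]; print("   glass ",len(g),g.mean(0).round(4))
E
```

```text
top 1 54 dz max [-19.5 -17.  -14.4] dy [42.6 42.6 43.8 56.  56.3] dx [-10.2   6.1  13.3]
top -1 44 dz max [-19.8 -18.9 -18.5] dy [-56.1 -55.9 -49.2 -42.5 -42.4] dx [-5.4  7.1 12.5]
top 257 ((0.5019702911376953, 1.3020000457763672), (53.4775390625, 59.65974426269531), 1.2721784114837646) [[-25.72888681 -24.38951552]
 [ 26.66910254  28.48266014]] off 6.257370775688897e-05
   glass  134 [0.4552 0.2073 0.0866]
side 1 189 dz max [-18.5 -14.8 -13. ] dy [42.7 45.3 54.  57.5 58.1] dx [-11.4   3.7  11.7]
side -1 158 dz max [-17.1 -14.8 -12.8] dy [-49.3 -47.5 -43.  -40.9 -40.5] dx [-10.1   2.3  11.5]
side 375 ((-1.120962142944336, 1.9621829986572266), (56.80813980102539, 54.59194564819336), 88.19125366210938) [[-24.92300706 -23.70093057]
 [ 26.01583978  27.53757657]] off 9.722349446449774e-05
   glass  231 [0.4534 0.2112 0.0848]
```

```bash
python3 - <<'E'
import cv2
t=cv2.imread("pics/top6.png"); cv2.imwrite("pics/t6c.png",cv2.resize(t[210:250,210:265],None,fx=12,fy=12,interpolation=cv2.INTER_NEAREST))
E
```

```text
(no output)
```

View pics/t6c.png

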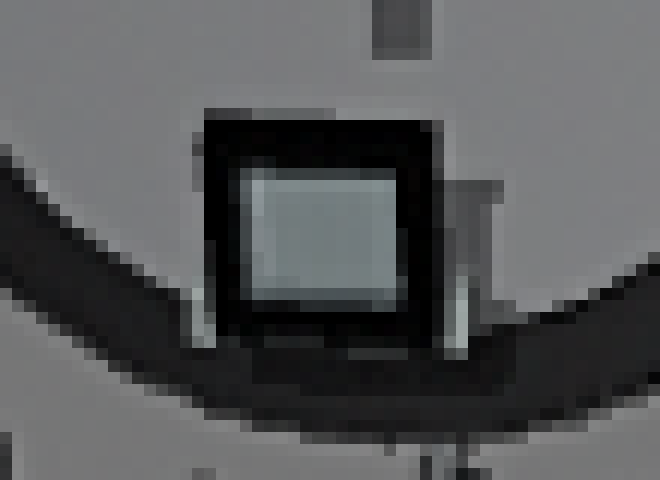

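```bash
python3 - <<'E'
from h import *
for z in (.087,.0924): print(onplane("top",[[236.45,229.7],[236.65,229.7]],z))
# frame vs handle centre same camera
print(onplane("top",[[226.8,229.7],[246.5,229.7]],.0924))
E
```

```text
[[0.45569623 0.20757966 0.087     ]
 [0.45571169 0.20705635 0.087     ]]
[[0.45561734 0.20652576 0.0924    ]
 [0.45563273 0.2060047  0.0924    ]]
[[0.45487419 0.23167935 0.0924    ]
 [0.45639051 0.18035563 0.0924    ]]
```

Request:
carry_out(claw=[1,1,1,1,1,1], xyz=[[0,0.0005,0.03],[0,0.0005,0.06],[0,0.0005,0.08],[0,0.0005,0.094],[0,0.0005,0.1],[0,0.0005,0.1]], dr=[[0,0,0],[0,0,0],[0,0,0],[0,0,0],[0,0,0],[0,0,0]])

```text
clock: 10.52
position: [0.463, 0.2063, 0.0819]
orientation: [0.683, -0.683, 0.183, -0.182]
ft_force: [0.1, 0.2, -0.0]
grip_width: 0.0855
```

```bash
python3 - <<'E'
from go import *
from h import *
for n in ("side",):
    q,d=vision.camera(n); cv2.imwrite(f"pics/{n}7.png",q[:,:,::-1]); np.savez(n+"7.npz",p=q,d=d)
s=cv2.imread("pics/side7.png"); cv2.imwrite("pics/s7c.png",cv2.resize(s[200:320,280:420],None,fx=5,fy=5,interpolation=cv2.INTER_CUBIC))
Rt=tool([0,-1,0],[.5,0,-.866])
g=np.array([.4639,.2065,.0828]); z=np.array([.5,0,-.866])
plan(g,Rt)
E
```

```text
at [0.4631 0.2064 0.0823] yaw -90.0 joints [ 21.4 -21.6 132.8 -16.   41.7 120.8] F [ 0.08 -0.18 -0.1 ] M [-0.02  0.21 -0.04] w 0.0853
SHIFT mm [-0.1 -0.9 -0. ] DR [ 0.07 -0.05  0.03]
```

View pics/s7c.png

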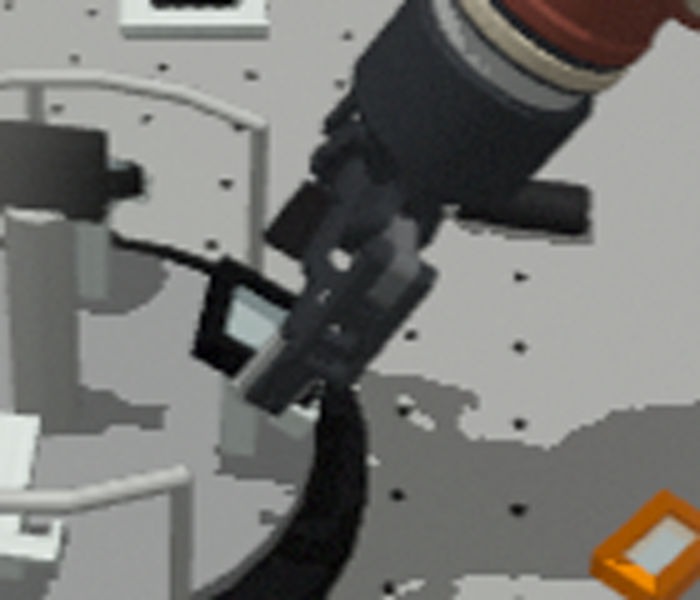

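Request:
carry_out(claw=[0.75,0.66,0.62,0.5,0.4,0.3,0.3], xyz=[[0,-0.0005,0],[0,-0.0005,0],[0,-0.0005,0],[0,-0.0005,0],[0,-0.0005,0],[0,-0.0005,0],[0,-0.0005,0]], dr=[[0,0,0],[0,0,0],[0,0,0],[0,0,0],[0,0,0],[0,0,0],[0,0,0]], squeeze=25)

```text
clock: 11.45
position: [0.4633, 0.2064, 0.0825]
orientation: [0.683, -0.683, 0.183, -0.182]
ft_force: [-5.6, -1.8, 6.8]
grip_width: 0.0496
```

```bash
python3 - <<'E'
from go import *
from h import *
for n in ("side",):
    q,d=vision.camera(n); cv2.imwrite(f"pics/{n}8.png",q[:,:,::-1]); np.savez(n+"8.npz",p=q,d=d)
s=cv2.imread("pics/side8.png"); cv2.imwrite("pics/s8c.png",cv2.resize(s[200:320,280:420],None,fx=5,fy=5,interpolation=cv2.INTER_CUBIC))
Rt=tool([0,-1,0],[.5,0,-.866])
g=np.array([.4639,.2065,.0828]); z=np.array([.5,0,-.866])
plan(g,Rt)
E
```

```text
at [0.4633 0.2064 0.0825] yaw -90.0 joints [ 21.4 -21.6 132.8 -15.9  41.8 120.8] F [-5.04 -1.24  5.84] M [-0.1   0.6  -0.12] w 0.0491
SHIFT mm [-0.1 -0.7  0. ] DR [ 0.1  -0.06  0.03]
```

View pics/s8c.png

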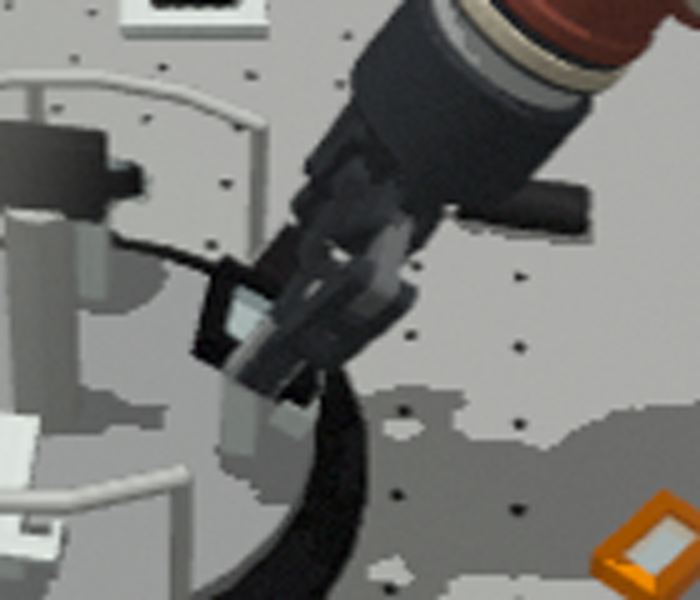

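Request:
carry_out(claw=[0.3,0.3,0.3,0.3,0.3,0.3,0.3], xyz=[[0,-0.0005,-0.004],[0,-0.0005,-0.012],[0,-0.0005,-0.03],[0,-0.0005,-0.06],[0,-0.0005,-0.09],[0,-0.0005,-0.1],[0,-0.0005,-0.1]], dr=[[0,0,0],[0,0,0],[0,0,0],[0,0,0],[0,0,0],[0,0,0],[0,0,0]])

```text
clock: 12.38
position: [0.4139, 0.2066, 0.1693]
orientation: [0.683, -0.683, 0.183, -0.183]
ft_force: [-0.4, -0.1, -0.3]
grip_width: 0.0489
```

```bash
python3 - <<'E'
from go import *
from h import *
for n in ("side","top"):
    q,d=vision.camera(n); cv2.imwrite(f"pics/{n}9.png",q[:,:,::-1]); np.savez(n+"9.npz",p=q,d=d)
s=cv2.imread("pics/side9.png"); cv2.imwrite("pics/s9c.png",cv2.resize(s[150:330,240:420],None,fx=3.3,fy=3.3,interpolation=cv2.INTER_CUBIC))
plan([.5435,-.174,.15],down(-80))
E
```

```text
at [0.4135 0.2061 0.1676] yaw -90.01 joints [ 24.5 -37.4 134.1 -14.4  56.6 119.6] F [-0.11  0.2  -2.01] M [-0.02  0.33  0.  ] w 0.049
SHIFT mm [ 380.  -103.7   80.6] DR [-29.7   -2.72  -9.75]
```

View pics/s9c.png

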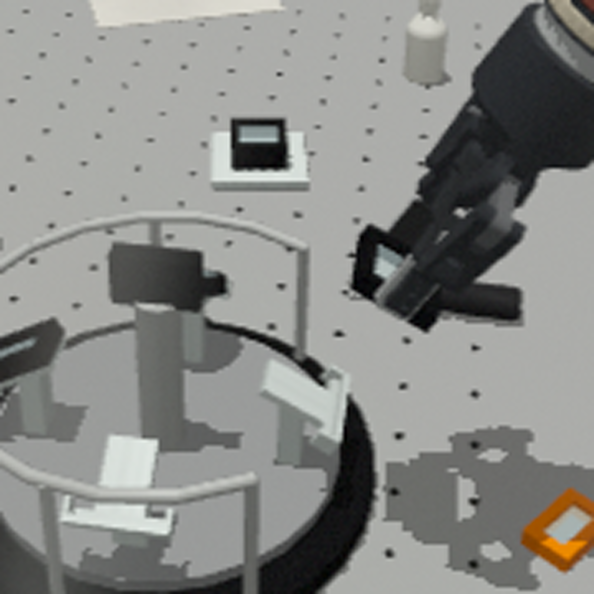

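```bash
python3 - <<'E'
from go import *
plan([.42,.18,.235],tool([0,-1,0],[.5,0,-.866]))
plan([.546,-.1735,.16],down(-80))
plan([.50,-.05,.22],down(-80))
E
```

```text
at [0.4135 0.2061 0.1676] yaw -90.01 joints [ 24.5 -37.4 134.1 -14.4  56.6 119.6] F [-0.11  0.2  -2.01] M [-0.02  0.33  0.  ] w 0.049
SHIFT mm [ 26.2 -39.1 -55.2] DR [ 0.21 -0.11  0.05]
at [0.4135 0.2061 0.1676] yaw -90.01 joints [ 24.5 -37.4 134.1 -14.4  56.6 119.6] F [-0.11  0.2  -2.01] M [-0.02  0.33  0.  ] w 0.049
SHIFT mm [ 379.6 -110.9   73.1] DR [-29.7   -2.72  -9.75]
at [0.4135 0.2061 0.1676] yaw -90.01 joints [ 24.5 -37.4 134.1 -14.4  56.6 119.6] F [-0.11  0.2  -2.01] M [-0.02  0.33  0.  ] w 0.049
SHIFT mm [ 256.2 -100.9   -2. ] DR [-29.7   -2.72  -9.75]
```

Request:
carry_out(claw=[0.3,0.3,0.3,0.3,0.3,0.3,0.3,0.3,0.3,0.3], xyz=[[0.013,-0.02,-0.028],[0.026,-0.039,-0.055],[0.07,-0.055,-0.05],[0.12,-0.07,-0.04],[0.165,-0.08,-0.025],[0.21,-0.09,-0.012],[0.256,-0.101,-0.002],[0.3,-0.105,0.02],[0.345,-0.109,0.05],[0.38,-0.111,0.073]], dr=[[0,0,0],[0,0,0],[-6,-0.5,-2],[-12,-1,-4],[-18,-1.6,-6],[-24,-2.2,-8],[-29.7,-2.7,-9.8],[-29.7,-2.7,-9.8],[-29.7,-2.7,-9.8],[-29.7,-2.7,-9.8]])

```text
clock: 13.72
position: [0.5462, -0.1756, 0.1581]
orientation: [0.766, -0.643, -0.001, -0.0]
ft_force: [0.5, 0.5, -1.3]
grip_width: 0.0492
```

Request:
carry_out(claw=[0.3,0.3,0.3], xyz=[[0,0,0],[0,0,0],[0,0,0]], dr=[[0,0,0],[0,0,0],[0,0,0]])

```text
clock: 14.1
position: [0.5467, -0.1729, 0.1619]
orientation: [0.767, -0.642, 0.001, -0.001]
ft_force: [0.1, -0.3, -0.4]
grip_width: 0.0492
```

```bash
python3 - <<'E'
from go import *
from h import *
plan([.546,-.1735,.16],down(-80))
for n in ("side","top"):
    q,d=vision.camera(n); cv2.imwrite(f"pics/{n}10.png",q[:,:,::-1]); np.savez(n+"10.npz",p=q,d=d)
s=cv2.imread("pics/side10.png"); cv2.imwrite("pics/s10c.png",cv2.resize(s[100:230,260:400],None,fx=5,fy=4.5,interpolation=cv2.INTER_CUBIC))
s=cv2.imread("pics/top10.png"); cv2.imwrite("pics/t10c.png",cv2.resize(s[160:250,330:430],None,fx=6,fy=6,interpolation=cv2.INTER_CUBIC))
E
```

```text
at [ 0.5467 -0.1729  0.1619] yaw -79.89 joints [-2.500e+01 -1.100e+00  1.033e+02  1.000e-01  7.760e+01  5.490e+01] F [ 0.08 -0.28 -0.38] M [ 0.   -0.05 -0.05] w 0.0492
SHIFT mm [0.5 0.8 1.9] DR [-0.15 -0.02  0.11]
```

View pics/s10c.png

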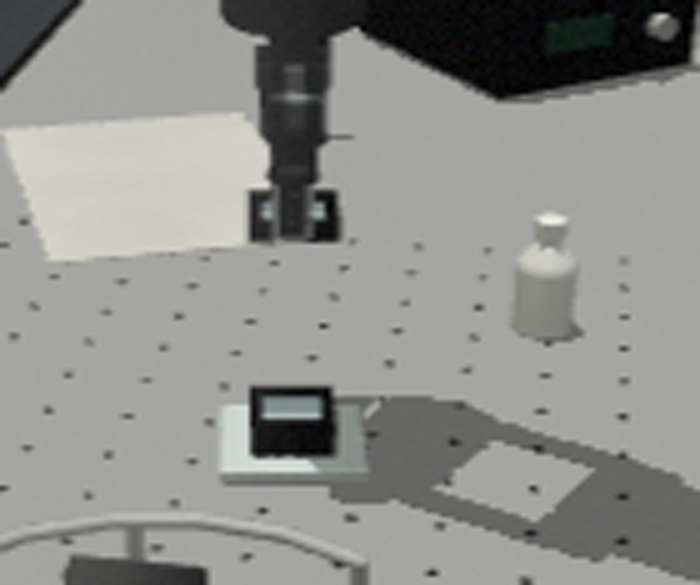

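View pics/t10c.png

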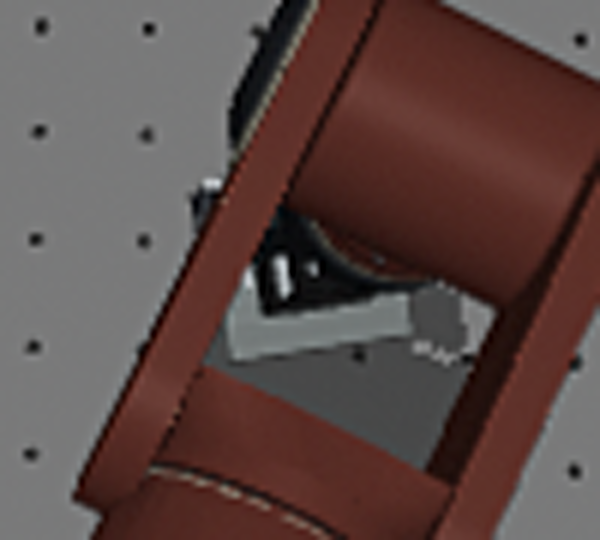

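```bash
python3 - <<'E'
from h import *
z=np.load("side10.npz"); p,d=z['p'],z['d']; P=cloud("side",d); X,Y,Z=P[...,0],P[...,1],P[...,2]
b=p.max(-1)
def rep(m,nm):
    Q=P[m]; print(nm,m.sum(),"mean",Q.mean(0).round(4),"min",Q.min(0).round(4),"max",Q.max(0).round(4)); return Q
m=(abs(X-.545)<.05)&(abs(Y+.173)<.05)&(Z>.140)&(Z<.19); H=rep(m,"held")
v,u=np.nonzero(m); print(u.min(),u.max(),v.min(),v.max())
a=np.radians(10)  # pile axes
ex=np.array([np.cos(a),np.sin(a),0]); ey=np.array([-np.sin(a),np.cos(a),0])
for nm,lo,hi in (("held low",.152,.175),("pile",.014,.034)):
    m=(abs(X-.545)<.05)&(abs(Y+.173)<.05)&(Z>lo)&(Z<hi)&(b<70); Q=P[m]
    s=Q@ex,Q@ey; print(nm,len(Q),"ex",np.percentile(s[0],[0,1,50,99,100]).round(4),"ey",np.percentile(s[1],[0,1,50,99,100]).round(4),"z",np.percentile(Q[:,2],[0,1,99,100]).round(4))
    f=Q[(s[1]>np.percentile(s[1],97)-.006)]; 
    c=np.polyfit(f[:,0],f[:,1],1); print("  face slope deg",np.degrees(np.arctan(c[0])).round(2),len(f),"ex range",(f@ex).min().round(4),(f@ex).max().round(4), "ey",np.median(f@ey).round(4))
# per-column extents in px
m=(abs(X-.545)<.05)&(abs(Y+.173)<.05)&(Z>.140)&(Z<.19)
for r in range(v.min(),v.max()+1):
    c=np.nonzero(m[r])[0]; print(r,c.min(),c.max(),Z[r,c].mean().round(4),end=' | ')
print()
T=np.array([.5467,-.1729,.1619]); print("tcp ex,ey",T@ex,T@ey)
E
```

```text
held 187 mean [ 0.5411 -0.1561  0.1741] min [ 0.5156 -0.2007  0.1623] max [ 0.5708 -0.1324  0.1899]
310 328 141 153
held low 78 ex [0.4831 0.4833 0.4956 0.529  0.529 ] ey [-0.2847 -0.2838 -0.2419 -0.228  -0.2273] z [0.1627 0.1631 0.175  0.175 ]
  face slope deg 6.14 9 ex range 0.4971 0.5132 ey -0.2317
pile 133 ex [0.4819 0.4827 0.506  0.5291 0.5292] ey [-0.2896 -0.2892 -0.242  -0.2373 -0.2358] z [0.0141 0.0142 0.0339 0.034 ]
  face slope deg 10.42 97 ex range 0.4829 0.5292 ey -0.2412
141 314 314 0.177 | 142 310 327 0.1743 | 143 310 327 0.1743 | 144 310 327 0.1742 | 145 310 327 0.1776 | 146 310 327 0.1796 | 147 310 327 0.1792 | 148 310 327 0.1775 | 149 310 328 0.1765 | 150 310 328 0.174 | 151 310 327 0.1712 | 152 310 327 0.1672 | 153 310 327 0.1644 | 
tcp ex,ey 0.5083706286531618 -0.26520671922632155
```

```bash
python3 - <<'E'
from h import *
z=np.load("side10.npz"); p,d=z['p'],z['d']; P=cloud("side",d); b=p.max(-1)
a=np.radians(10); ex=np.array([np.cos(a),np.sin(a),0]); ey=np.array([-np.sin(a),np.cos(a),0])
for r in range(141,155): print(r,[(int(b[r,c]),round(float(P[r,c]@ex)*1000),round(float(P[r,c]@ey)*1000,1),round(float(P[r,c,2])*1000)) for c in (310,312,314,318,322,324,326)])
print()
for r in range(184,206,2): print(r,[(int(b[r,c]),round(float(P[r,c]@ex)*1000),round(float(P[r,c]@ey)*1000,1),round(float(P[r,c,2])*1000)) for c in (311,314,318,322,325)])
zt=np.load("top0.npz"); d=zt['d'];P=cloud("top",d);m=(P[...,2]>.029)&(P[...,2]<.04)&(abs(P[...,0]-.55)<.1)&(abs(P[...,1]+.17)<.1)
q=P[m]; print("top pile ex",(q@ex).min(),(q@ex).max(),"ey",(q@ey).min(),(q@ey).max())
E
```

```text
141 [(209, 527, -701.6, 1), (210, 519, -702.4, 1), (113, 518, -289.2, 177), (37, 508, -224.2, 205), (120, 498, -233.4, 201), (166, 472, -700.1, 2), (166, 464, -704.3, 0)]
142 [(101, 529, -288.4, 174), (100, 523, -285.4, 176), (78, 518, -288.0, 174), (42, 508, -226.9, 201), (92, 497, -234.7, 197), (71, 490, -288.8, 174), (81, 484, -288.7, 174)]
143 [(50, 529, -283.5, 173), (47, 523, -279.9, 175), (75, 518, -238.9, 193), (46, 508, -232.0, 196), (85, 498, -232.2, 196), (21, 490, -283.3, 174), (23, 485, -281.6, 174)]
144 [(48, 529, -277.0, 173), (47, 523, -276.1, 174), (94, 518, -240.3, 189), (40, 508, -228.5, 194), (88, 498, -231.2, 193), (43, 490, -284.7, 170), (22, 485, -273.4, 175)]
145 [(48, 529, -268.2, 174), (92, 523, -270.2, 173), (116, 518, -237.1, 188), (39, 508, -226.5, 192), (110, 497, -234.9, 189), (123, 490, -280.2, 169), (13, 485, -267.8, 174)]
146 [(49, 529, -260.5, 175), (93, 523, -257.3, 176), (117, 518, -233.3, 187), (43, 508, -234.7, 186), (119, 497, -238.5, 184), (127, 491, -268.8, 171), (19, 485, -260.7, 175)]
147 [(47, 529, -254.8, 174), (122, 524, -252.3, 175), (1
[... 2061 characters left out ...]
196 [(29, 526, -242.5, 27), (24, 518, -241.2, 28), (20, 506, -242.6, 27), (17, 495, -241.8, 27), (17, 486, -242.9, 26)]
198 [(30, 526, -246.3, 18), (20, 518, -241.3, 21), (16, 506, -240.0, 22), (13, 494, -243.4, 19), (11, 486, -242.1, 20)]
200 [(26, 526, -240.2, 15), (23, 518, -239.4, 15), (20, 506, -239.7, 15), (8, 494, -240.2, 15), (10, 486, -243.4, 13)]
202 [(213, 526, -236.0, 11), (213, 518, -237.6, 10), (212, 506, -237.1, 10), (142, 495, -233.8, 12), (142, 486, -232.7, 12)]
204 [(215, 526, -223.0, 12), (219, 518, -224.7, 11), (219, 506, -226.8, 9), (211, 495, -225.6, 10), (150, 486, -227.9, 9)]
top pile ex 0.47997361418656376 0.5302340158051583 ey -0.2910689399629994 -0.2407727494801632
```

Request:
carry_out(claw=[0.3,0.3,0.3,0.3,0.3,0.3,0.3,0.3,0.3], xyz=[[0.001,0,0.015],[0.001,0,0.035],[0.001,0,0.055],[0.001,0,0.075],[0.001,0,0.095],[0.001,0,0.108],[0.001,0,0.116],[0.001,0,0.118],[0.001,0,0.118]], dr=[[0,0,0],[0,0,0],[0,0,0],[0,0,0],[0,0,0],[0,0,0],[0,0,0],[0,0,0],[0,0,0]])

```text
clock: 15.32
position: [0.5474, -0.1748, 0.0441]
orientation: [0.766, -0.642, 0.001, -0.001]
ft_force: [0.5, -0.2, -1.1]
grip_width: 0.0492
```

Request:
carry_out(claw=[0.3,0.3,0.3], xyz=[[0,0,0],[0,0,0],[0,0,0]], dr=[[0,0,0],[0,0,0],[0,0,0]])

```text
clock: 15.7
position: [0.5471, -0.1746, 0.0438]
orientation: [0.766, -0.642, 0.001, -0.001]
ft_force: [0.2, -0.6, -2.2]
grip_width: 0.0492
```

```bash
python3 - <<'E'
from go import *
from h import *
for n in ("side","top"):
    q,d=vision.camera(n); cv2.imwrite(f"pics/{n}11.png",q[:,:,::-1]); np.savez(n+"11.npz",p=q,d=d)
s=cv2.imread("pics/side11.png"); cv2.imwrite("pics/s11c.png",cv2.resize(s[140:220,270:370],None,fx=7,fy=7,interpolation=cv2.INTER_CUBIC))
plan([.546,-.1735,.035],down(-80))
P=cloud("side",np.load("side11.npz")['d']); b=cv2.imread("pics/side11.png").max(-1)
a=np.radians(10); ex=np.array([np.cos(a),np.sin(a),0]); ey=np.array([-np.sin(a),np.cos(a),0])
for r in range(178,206): print(r,[(int(b[r,c]),round(float(P[r,c]@ex)*1000),round(float(P[r,c]@ey)*1000,1),round(float(P[r,c,2])*1000,1)) for c in (309,311,314,318,322,325,327)])
E
```

```text
at [ 0.547  -0.1746  0.0437] yaw -79.95 joints [-2.520e+01  7.000e+00  1.073e+02  1.000e-01  6.560e+01  5.480e+01] F [-0.73  0.17 -1.22] M [ 0.03  0.01 -0.01] w 0.0492
SHIFT mm [-1.2  0.8  8.7] DR [-0.13 -0.01  0.05]
178 [(168, 532, -400.0, -0.0), (169, 525, -400.5, -0.3), (38, 518, -211.5, 102.6), (42, 508, -212.1, 102.3), (66, 497, -208.0, 104.4), (168, 479, -398.3, 0.8), (168, 473, -401.1, -0.8)]
179 [(154, 532, -393.1, 0.0), (79, 526, -288.8, 57.2), (37, 518, -207.0, 102.0), (39, 507, -212.8, 98.8), (45, 497, -210.8, 99.9), (70, 485, -290.4, 56.2), (168, 473, -387.0, 3.2)]
180 [(153, 532, -386.5, -0.1), (37, 526, -283.3, 56.9), (40, 518, -210.5, 97.0), (34, 507, -211.8, 96.3), (30, 497, -209.5, 97.5), (22, 485, -284.5, 56.1), (168, 473, -391.9, -3.2)]
181 [(152, 532, -378.2, 0.9), (35, 526, -277.7, 56.7), (62, 518, -237.0, 79.2), (33, 507, -226.6, 84.9), (69, 494, -284.2, 52.9), (21, 485, -277.1, 56.9), (167, 474, -377.6, 1.1)]
182 [(152, 532, -371.8, 0.8), (42, 526, -271.6, 56.7), (103, 518, -233.0, 78.2), (35, 507, -236.9, 76.0), (135, 494, -277.9, 53.1), (16, 486, -269.9, 57.6
[... 3505 characters left out ...]
15, 526, -233.1, 12.4), (204, 518, -235.9, 10.6), (145, 506, -235.8, 10.6), (144, 495, -236.0, 10.5), (145, 486, -236.5, 10.1), (145, 480, -238.6, 8.7)]
203 [(219, 532, -230.3, 10.8), (219, 526, -230.4, 10.7), (216, 518, -228.4, 11.9), (144, 506, -231.9, 9.6), (145, 495, -234.8, 7.7), (146, 486, -230.8, 10.2), (144, 480, -230.7, 10.3)]
204 [(218, 532, -227.4, 9.2), (217, 526, -225.7, 10.3), (221, 518, -225.3, 10.5), (151, 506, -227.2, 9.2), (150, 495, -225.9, 10.0), (152, 486, -229.4, 7.8), (154, 480, -226.6, 9.5)]
205 [(142, 532, -222.1, 9.2), (135, 526, -223.8, 8.1), (137, 518, -226.2, 6.5), (124, 506, -223.9, 7.9), (124, 495, -223.1, 8.4), (122, 486, -224.1, 7.7), (122, 481, -223.5, 8.1)]
```

View pics/s11c.png

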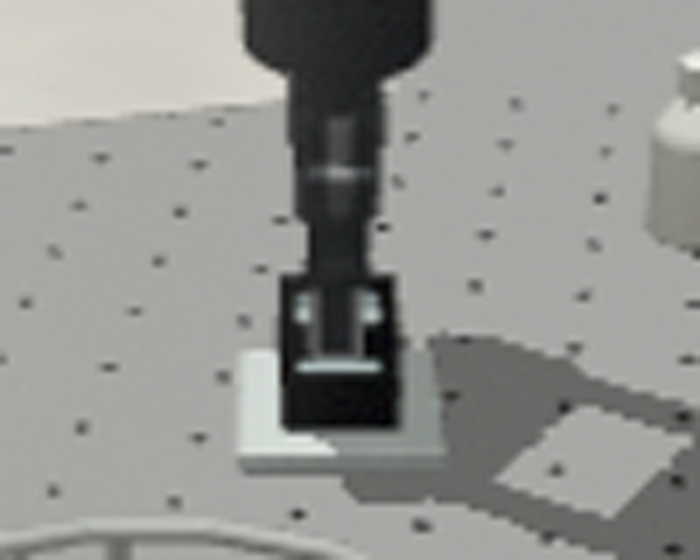

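Request:
carry_out(claw=[0.3,0.3,0.3,0.3,0.3,0.3,0.3], xyz=[[-0.0003,0,0.002],[-0.0003,0,0.004],[-0.0003,0,0.006],[-0.0003,0,0.007],[-0.0003,0,0.008],[-0.0003,0,0.008],[-0.0003,0,0.008]], dr=[[0,0,0],[0,0,0],[0,0,0],[0,0,0],[0,0,0],[0,0,0],[0,0,0]])

```text
clock: 16.68
position: [0.5469, -0.1743, 0.0356]
orientation: [0.766, -0.642, 0.001, -0.001]
ft_force: [-0.5, 0.4, -0.1]
grip_width: 0.0491
```

Request:
carry_out(claw=[0.3,0.3,0.3], xyz=[[0,0,0.0005],[0,0,0.001],[0,0,0.001]], dr=[[0,0,0],[0,0,0],[0,0,0]])

```text
clock: 17.05
position: [0.5468, -0.1742, 0.0344]
orientation: [0.766, -0.642, 0.001, -0.001]
ft_force: [-0.5, -0.4, -2.0]
grip_width: 0.0489
```

Request:
carry_out(claw=[0.3,0.3,0.3], xyz=[[0,0,0.0004],[0,0,0.0007],[0,0,0.0007]], dr=[[0,0,0],[0,0,0],[0,0,0]])

```text
clock: 17.42
position: [0.5469, -0.1743, 0.034]
orientation: [0.766, -0.642, 0.001, -0.001]
ft_force: [-0.0, 0.8, 0.6]
grip_width: 0.0493
```

```bash
python3 - <<'E'
from go import *
from h import *
for n in ("side",):
    q,d=vision.camera(n); cv2.imwrite(f"pics/{n}12.png",q[:,:,::-1]); np.savez(n+"12.npz",p=q,d=d)
s=cv2.imread("pics/side12.png"); cv2.imwrite("pics/s12c.png",cv2.resize(s[165:215,290:350],None,fx=12,fy=12,interpolation=cv2.INTER_NEAREST))
plan([.546,-.1735,.033],down(-80))
P=cloud("side",np.load("side12.npz")['d']); b=cv2.imread("pics/side12.png").max(-1)
for sl in ((slice(182,190),slice(310,313)),(slice(182,190),slice(325,327))): 
    Q=P[sl].reshape(-1,3); print(np.median(Q[:,2]))
E
```

```text
at [ 0.5469 -0.1743  0.034 ] yaw -79.95 joints [-2.510e+01  7.800e+00  1.075e+02  1.000e-01  6.460e+01  5.480e+01] F [-0.66  0.12  0.38] M [ 0.07  0.13 -0.03] w 0.0494
SHIFT mm [-0.9  0.8  1. ] DR [-0.12 -0.01  0.05]
0.04634163365871896
0.046110795234137025
```

View pics/s12c.png

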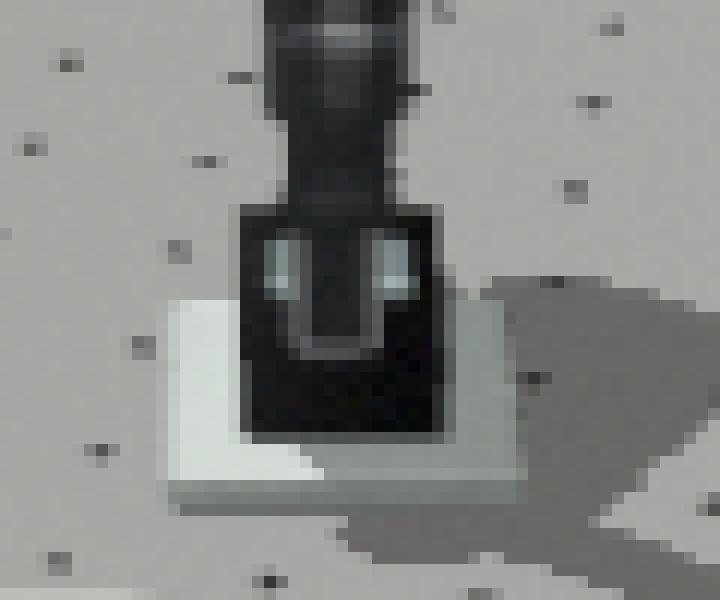

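Request:
carry_out(claw=[0.3,0.3,0.3], xyz=[[0,0,0.0003],[0,0,0.0005],[0,0,0.0005]], dr=[[0,0,0],[0,0,0],[0,0,0]])

```text
clock: 17.85
position: [0.547, -0.1743, 0.034]
orientation: [0.766, -0.642, 0.001, -0.001]
ft_force: [-2.6, 1.0, 5.3]
grip_width: 0.0492
```

```bash
python3 - <<'E'
from go import *
from h import *
plan([.546,-.1735,.033],down(-80))
vision.camera("side")
plan([.546,-.1735,.033],down(-80))
E
```

```text
at [ 0.547  -0.1743  0.034 ] yaw -79.95 joints [-2.510e+01  7.800e+00  1.074e+02  1.000e-01  6.460e+01  5.480e+01] F [-2.56  1.    5.29] M [0.37 0.54 0.03] w 0.0492
SHIFT mm [-1.   0.8  1. ] DR [-0.11 -0.    0.05]
at [ 0.547  -0.1743  0.0339] yaw -79.94 joints [-2.510e+01  7.800e+00  1.074e+02  1.000e-01  6.460e+01  5.480e+01] F [-2.75  0.78  5.59] M [0.34 0.56 0.05] w 0.0491
SHIFT mm [-0.9  0.8  0.9] DR [-0.11 -0.    0.06]
```

Request:
carry_out(claw=[0.3,0.3,0.6,0.64,0.7,0.8,0.8,0.8], xyz=[[0,0,-0.0003],[0,0,-0.0003],[0,0,-0.0003],[0,0,-0.0003],[0,0,-0.0003],[0,0,-0.0003],[0,0,-0.0003],[0,0,-0.0003]], dr=[[0,0,0],[0,0,0],[0,0,0],[0,0,0],[0,0,0],[0,0,0],[0,0,0],[0,0,0]])

```text
clock: 18.9
position: [0.5469, -0.1743, 0.0336]
orientation: [0.766, -0.642, 0.001, -0.001]
ft_force: [0.1, 0.1, 0.3]
grip_width: 0.0682
```

Request:
carry_out(claw=[0.8,0.8,0.8,0.8,0.8,0.8,0.8,0.8,0.8,0.8], xyz=[[0,0,-0.003],[0,0,-0.01],[0,0,-0.025],[0,0,-0.05],[0,0,-0.09],[0,0,-0.13],[0.04,0,-0.15],[0.09,0.0,-0.15],[0.14,0.0,-0.15],[0.16,0,-0.15]], dr=[[0,0,0],[0,0,0],[0,0,0],[0,0,0],[0,0,0],[0,0,0],[0,0,0],[0,0,0],[0,0,0],[0,0,0]])

```text
clock: 20.15
position: [0.5747, -0.3343, 0.185]
orientation: [0.766, -0.643, 0.002, -0.001]
ft_force: [0.2, 1.2, -0.3]
grip_width: 0.0679
```

Request:
carry_out(claw=[0.8,0.8,0.8,0.8], xyz=[[0.04,0,0],[0.08,0,0],[0.1,0,0],[0.1,0,0]], dr=[[0,0,0],[0,0,0],[0,0,0],[0,0,0]])

```text
clock: 20.65
position: [0.592, -0.4309, 0.184]
orientation: [0.766, -0.643, 0.001, -0.001]
ft_force: [-0.4, 0.3, -0.2]
grip_width: 0.068
```

```bash
python3 - <<'E'
from go import *
from h import *
plan([.546,-.1735,.033],down(-80))
for n in ("side","top"):
    q,d=vision.camera(n); cv2.imwrite(f"pics/{n}13.png",q[:,:,::-1]); np.savez(n+"13.npz",p=q,d=d)
    P=cloud(n,d); X,Y,Z=P[...,0],P[...,1],P[...,2]
    for lo,hi in ((.041,.052),(.029,.036)):
        m=(Z>lo)&(Z<hi)&(abs(X-.545)<.06)&(abs(Y+.173)<.06); Q=P[m]
        if len(Q)>5: print(n,lo,len(Q),Q.mean(0).round(4),cv2.minAreaRect((Q[:,:2]*1000).astype(np.float32)))
s=cv2.imread("pics/side13.png"); a=cv2.resize(s[165:215,290:350],None,fx=6,fy=6,interpolation=cv2.INTER_CUBIC)
t=cv2.imread("pics/top13.png"); b=cv2.resize(t[175:225,350:410],None,fx=6,fy=6,interpolation=cv2.INTER_CUBIC)
cv2.imwrite("pics/c13.png",np.hstack([a,b]))
E
```

```text
at [ 0.592  -0.4309  0.184 ] yaw -80.01 joints [-41.9  18.7  79.1   0.1  82.1  38.1] F [-0.38  0.26 -0.21] M [0.02 0.05 0.  ] w 0.068
SHIFT mm [-261.4    1.   151. ] DR [-0.13  0.   -0.01]
side 0.041 172 [ 0.5444 -0.1728  0.045 ] ((543.6450805664062, -172.95867919921875), (47.31517791748047, 56.212745666503906), 9.735995292663574)
side 0.029 42 [ 0.5398 -0.1504  0.0327] ((537.9249267578125, -151.30105590820312), (50.79270935058594, 13.56562328338623), 20.971267700195312)
top 0.041 269 [ 0.5442 -0.174   0.0452] ((544.3959350585938, -174.19683837890625), (49.85706329345703, 50.5395622253418), 10.095054626464844)
top 0.029 12 [ 0.5306 -0.1667  0.0334] ((536.41064453125, -170.89047241210938), (36.587432861328125, 41.435752868652344), 10.891839027404785)
```

View pics/c13.png

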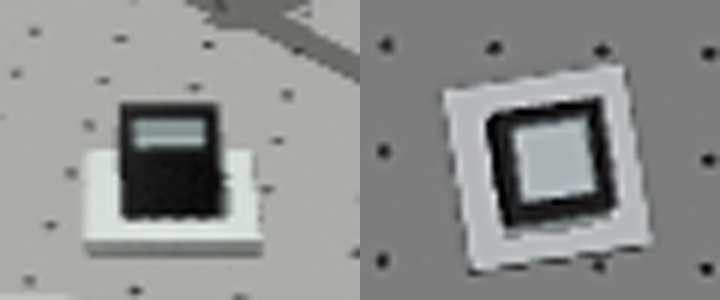

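View pics/top13.png

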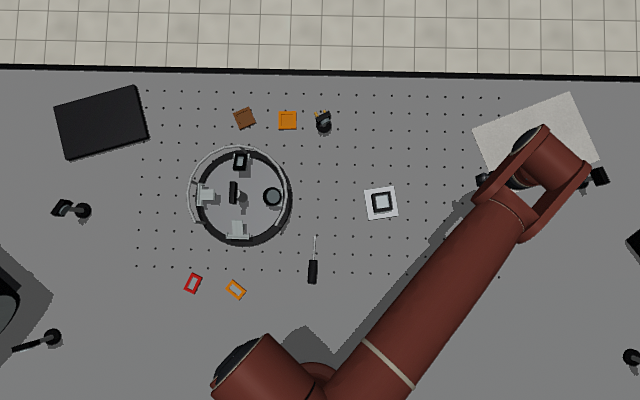

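```bash
python3 -c "
from cell import order,sensors
print(sensors.observe()['clock']); print(order.sign_off())"
```

```text
20.75
the job is handed in; nothing more can be done
None
```

The square frame is out of its pocket and lying flat and square on the pile. I handed the job in at 20.75 s on the robot clock.

**Turning:** I pinched the bar handle and turned the carousel about 158.5° clockwise. The gap's middle measures about 179.5°. By the tool's yaw at release the frame stood at about 179.7°. The cameras put it within about 1° of the middle, and the handle axis read 0.5–0.8° off. The carousel was at rest before I went for the frame. My grip on the handle was about 1.8 mm off the turning axis, which pushed up to about 13 N sideways until I corrected it near the end.

**Placing:** I gripped the frame along its tilted normal, lifted it out and lowered it in small steps. The reading at contact was about 5–6 N; I backed off slightly, then opened the fingers.

**Last checks from the pictures:**

| Check | Placed frame | Before placing |
|---|---|---|
| Centre, top camera (x, y) | 544.4, −174.2 mm | pile 543.4, −174.1 mm; pad 544.1, −173.8 mm |
| Yaw | 10.1° | about 10° |
| Top face height | 45–46 mm | 46 mm expected |

- **Camera agreement:** the two cameras differ by 1–3 mm in y, most of it calibration error. I trusted the top camera, which agreed with the finger positions and the turning axis.
- **The rest of the scene:** the pile looks straight, the round cell and oblong frame are still in their cradles, and the mount, screwdriver and look-alikes look undisturbed. The arm hid the bottle in the last top picture. It looked undisturbed in the earlier side views, and the wrist force stayed near zero on the way out.

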